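# Close the finds tub with the lid that snaps on

### The job

Of the three look-alike lids under the clear shelf, find by trying them the one that snaps onto the open tub standing in the holder, and snap it fully home. Then lift the closed tub by the lid's bar a few centimetres straight up, clear of the holder, to prove that the lid holds, and set it back down in the holder, upright. Leave the bottle, the jar and the oyster shell alone; lids that do not fit may stay anywhere on the table.

Things in the scene. Friction and masses are not known exactly. Their poses are not given: they have to be found in the camera images.
- holder: Fixed grey base in which the tub to be closed stands: disc 120 mm across, 6 mm thick, with a raised locating ring (inner radius 43.5, outer 50 mm, top 20 mm above the table). Origin on the table under its centre, z up. The tub is loose in it: foot radius 42 mm, so about 1.5 mm of play sideways. Two like tubs with other rims stand on plain discs at the right, not part of the job.
- rim_centre (a point): Point on the holder's axis at the height of the tub's rim, 90 mm above the table (the tub itself may stand up to 1.5 mm aside). The tub: white, round, open, with shells in it, about 350 g, wall 4 mm thick; its rim's outer radius is 42, 48 or 54 mm, different from start to start. Each lid fits one of these radii; which lid fits which is not known beforehand.
- catch_level (a point): Point on the holder's axis, 76.5 mm above the table (13.5 mm below the rim), height of three sprung steel balls, snap catches, that stick out about 4.5 mm from the tub's wall. The right lid sinks 9 mm over the rim and rests on them, underside about 80 mm above the table, then takes 10 to 25 N straight down at its centre to snap (if it jams askew, on its high side); it then holds a pull of 7 N.
- home (a point): Point on the holder's axis, 112 mm above the table: where the bar centre of a lid lies once snapped fully home (disc on the rim, underside 68 mm above the table, all with the tub standing in the holder). A lid too small for the tub stops on top of the rim (underside about 90 mm above the table); a too large one drops loosely until its plug meets the rim (underside about 75 mm) and never snaps.
- rack: Fixed clear plastic shelf board, 135 mm deep (x), 460 mm wide (y), underside 68 and top 76 mm above the table, on end plates and posts, open at the front (-x). Origin on the table; the board reaches from 40 mm before to 95 mm behind it. The lids lie on the table under it, side by side, 140 mm apart, tabs out at the front; it covers their bars, so there they can be taken only by the tabs.
- bottle: Amber bottle, 62 mm across, 150 mm high, loose bystander. Origin: centre of its underside.
- jar: Glass jar, 64 mm across, 90 mm high, loose bystander. Origin: centre of its underside.
- oyster: Loose oyster shell, 100 mm across, 31 mm high, a bystander lying on the table. Origin: centre of its underside.
- lid_a_bar (a point): Bar centre of lid A, on the lid's axis, 44 mm above its underside; x along the bar (tab at -x), z up. Grey lid, about 120 g, right way up: disc 124 mm across, 5 mm thick (top 27 mm above the underside), skirt 22 mm deep. Bar on top: 70 mm long, 14 wide, 34 high. Under it a groove for the rim: about 2.5 mm clearance at the skirt's lip outside and at a plug inside; the plug reaches 7 mm below the disc.
- lid_a_tab (a point): Tab centre of lid A, 80 mm from the lid's axis on the bar's line, 26 mm above its underside; x points from the tab to the lid's axis, y across the tab, z up. The tab: a radial upright plate, 12 mm wide (y), 36 mm high (z, 8 to 44 mm above the underside), sticking out from the lid's edge to 98 mm from its axis.
- lid_b_bar (a point): Bar centre of lid B, on the lid's axis, 44 mm above its underside; x along the bar (tab at -x), z up. A look-alike of lid A: same outside, bar and tab, other groove.
- lid_b_tab (a point): Tab centre of lid B, 80 mm from the lid's axis on the bar's line, 26 mm above its underside; x points from the tab to the lid's axis, y across the tab, z up. The tab: a radial upright plate, 12 mm wide (y), 36 mm high (z, 8 to 44 mm above the underside), sticking out from the lid's edge to 98 mm from its axis.
- lid_c_bar (a point): Bar centre of lid C, on the lid's axis, 44 mm above its underside; x along the bar (tab at -x), z up. A look-alike of lid A: same outside, bar and tab, other groove.
- lid_c_tab (a point): Tab centre of lid C, 80 mm from the lid's axis on the bar's line, 26 mm above its underside; x points from the tab to the lid's axis, y across the tab, z up. The tab: a radial upright plate, 12 mm wide (y), 36 mm high (z, 8 to 44 mm above the underside), sticking out from the lid's edge to 98 mm from its axis.
There are look-alikes about, which are no part of the job. What is shaped like the part that bears lid_b_bar but orange is not meant.

How it is judged:
By the outcome, as a careful person would: the job done as asked, in the order asked, and still so for the second after the job is handed in, with the robot touching nothing.
It also fails if it takes over 72 s, if anything falls off the work surface, if the arm or the gripper's body presses on something with over 40 N, if the wrist force passes 120 N, or if a joint passes its speed limit or range.

### The arm

A 6-joint arm with a two-finger parallel gripper is mounted at the origin on the work surface. World frame = base frame: x ahead of the robot, y to its left, z up, the work surface at z = 0. Lengths are in mm, angles in rad, forces in N, time in s.
With the tool pointing down it reaches from about 350 to 975 mm from the base axis. Payload 7.1 kg.
Tool frame: the origin (TCP) lies between the finger pads; the fingertips stand 19 mm ahead of it and the grasp point (between the pads) is the TCP (ctrl.tcp_to_tips is the distance from the TCP to the fingertips, in mm); z points along the fingers, y is the line along which they close (so a half turn about z gives the same grasp; the last joint's range is limited). The gripper opens to 88 mm and grips with 3 to 60 N. Pads are 20 mm wide; open, the fingers measure 115 mm over their backs; the gripper's body (75 mm by 178 mm) begins 61 mm behind the grasp point.
Start: joints at [-1.308, 0.423, 1.63, -0, 1.089, -0.019], TCP at [173.822, -600.326, 241.675] pointing down, gripper open.
Joint ranges: [-3, 3], [-0.9, 2.11], [0.09, 2.58], [-1.31, 4.45], [0.11, 2.69], [-2.54, 2.54]. Speed limits (rad/s): [2.39, 2.39, 3.01, 3.14, 3.14, 3.14].

### API

Orientations are given as a rotation vector (axis times angle).
In Python, from workcell import status, optics, ctrl gives the robot as it stands. The module is installed in compiled form; this text tells all that it offers.
- The arm moves only by the shell command python3 -m inch 'ROWS'. ROWS is JSON, a list that holds one entry, the list of rows, each a list of 7 numbers: the shift along the tool's x, y, z in mm, then the turn, a rotation vector about the tool's x, y, z in rad, then the opening in per cent of the stroke, from 0 (shut) to 100 (fully open). A call has 1 to 20 rows; each row is the pose to reach, as a shift and turn from the pose commanded when the call began, along the tool's axes at that moment; what a row does not reach only later rows make up. A row lasts 1/10 s, in which the tool goes at most 50 mm and 8.59 degrees, less where a joint would pass 70% of its speed; a pose out of reach is approached as far as the arm can. A call with a gripper value outside its range is refused whole. The fingers move at their own pace and stop on an object; the grip force is fixed at half the most. Time passes only in rows, so rows that repeat a pose let the fingers close. It gives the time, the measured TCP pose, the force, the opening and the grip force at its end, in the units of the state.
- status.get_obs(): the state, without advancing time (a new reading comes with each control period).
- optics.get_image(name): name is "side" or "top"; returns a dict with "frame" (420x560x3 uint8, red, green, blue), "fx", "fy", "cx", "cy" (pixels), "k1" (the pictures are not rectified: a ray, as slopes to the right and down, at radius r is drawn at 1 + k1 r^2 times it, then the intrinsics apply), "rvec" (rotation vector, rad) and "tvec" (3), from world to camera coordinates, as OpenCV has them. Camera axes: x right, y down, z forward; pixel columns grow to the right and rows downward; lengths in mm; the calibration is good to about 2 mm. A picture is of the moment at which its call begins. There is no depth.
- ctrl.close_job(): hands the job in; it is judged then, once.
The state is a dict: "t": time; "qpos": joint angles; "qvel": joint speeds; "joint_torque": joint torques, N m; "ee_pos": TCP position; "orientation": TCP orientation; "ft_force": force on the tool from outside, world axes, zero at the start; "moment": the same for the moment, N m; "width": finger opening in mm; "grasp_force": force on a finger pad.
Only numpy, scipy, OpenCV 4.12 (cv2) and the standard library are available. Lean on these libraries where they do the work, as an engineer would, in place of code of your own. Each camera call takes 0.05 s, during which the arm holds its last target. There are 200 camera calls.

## Working session

There is one attempt and no reset: what is moved stays moved. The work goes in short steps, Python scripts to look and compute and a shell command to move; the robot and the scene stay as the last step left them, time stands still between calls to the robot, and variables do not carry over. Pictures are saved under pics/ and viewed, at most 10 in all, crops included, and the job is handed in when it is done.

```bash
mkdir -p pics; cat > h.py <<'E'
import numpy as np, cv2
from scipy.spatial.transform import Rotation as R
from workcell import status, optics, ctrl
def shot(n,fn,crop=None,s=1):
    im=optics.get_image(n); f=im['frame'][:,:,::-1]
    if crop: x0,y0,x1,y1=crop; f=f[y0:y1,x0:x1]
    if s!=1: f=cv2.resize(f,None,fx=s,fy=s,interpolation=cv2.INTER_CUBIC)
    cv2.imwrite('pics/'+fn,f)
    np.save('cal_'+n+'.npy',{k:v for k,v in im.items() if k!='frame'},allow_pickle=True)
def cal(n): return np.load('cal_'+n+'.npy',allow_pickle=True).item()
def pt(n,u,v,z):
    c=cal(n); K=np.array([[c['fx'],0,c['cx']],[0,c['fy'],c['cy']],[0,0,1.]])
    p=cv2.undistortPoints(np.array([[[u,v]]],float),K,np.array([c['k1'],0,0,0.]))[0,0]
    M=R.from_rotvec(np.ravel(c['rvec'])).as_matrix(); t=np.ravel(c['tvec'])
    o=-M.T@t; d=M.T@np.array([p[0],p[1],1]); return o+d*(z-o[2])/d[2]
def px(n,P):
    c=cal(n); K=np.array([[c['fx'],0,c['cx']],[0,c['fy'],c['cy']],[0,0,1.]])
    return cv2.projectPoints(np.array([P],float),np.array(c['rvec'],float),np.array(c['tvec'],float),K,np.array([c['k1'],0,0,0.]))[0].ravel()
def st():
    o=status.get_obs(); Rm=R.from_rotvec(o['orientation']).as_matrix()
    print('t',round(o['t'],2),'p',np.round(o['ee_pos'],1),'F',np.round(o['ft_force'],1),'w',round(float(o['width']),1),'g',np.round(o['grasp_force'],1),'\nR',np.round(Rm,3).tolist()); return np.array(o['ee_pos']),Rm
def go(P,yaw=None):
    "tool shift to world P, turn to tool y at world angle yaw(deg), pointing down"
    p,Rm=st(); print('shift',np.round(Rm.T@(np.array(P)-p),1))
    if yaw is not None:
        a=np.radians(yaw)
        for s in (1,-1):
            y=s*np.array([np.cos(a),np.sin(a),0]); z=np.array([0,0,-1.]); x=np.cross(y,z)
            print('turn',np.round(R.from_matrix(Rm.T@np.c_[x,y,z]).as_rotvec(),3))
E
python3 -c "
from h import *
shot('top','t1.png',None,1.4);shot('side','s1.png',None,1.4);st()
for n in('top','side'):
  c=cal(n);print(c,-R.from_rotvec(np.ravel(c['rvec'])).as_matrix().T@np.ravel(c['tvec']))"
```

```text
t 0.1 p [ 173.7 -599.9  241. ] F [-0.3 -0.1 -0. ] w 87.8 g 0.0 
R [[0.961, 0.278, -0.0], [0.278, -0.961, 0.001], [0.0, -0.001, -1.0]]
{'fx': 503.46308892100745, 'fy': 503.46308892100745, 'cx': 275.7313648338178, 'cy': 213.75907101418423, 'k1': -0.08616473435558793, 'rvec': array([ 2.15007982, -2.19658513,  0.10906668]), 'tvec': array([  60.72159246,  532.0084307 , 1272.24534816])} [ 407.838243     55.22207387 1317.55333787]
{'fx': 434.1452955718147, 'fy': 434.1452955718147, 'cx': 284.34025079172807, 'cy': 221.3796647237011, 'k1': -0.11939350934562601, 'rvec': array([ 0.48623049, -2.62257597,  1.3468345 ]), 'tvec': array([ 496.38639705,  180.48075962, 1253.00586614])} [ 152.26316857 1031.50506585  872.81709824]
```

View pics/t1.png

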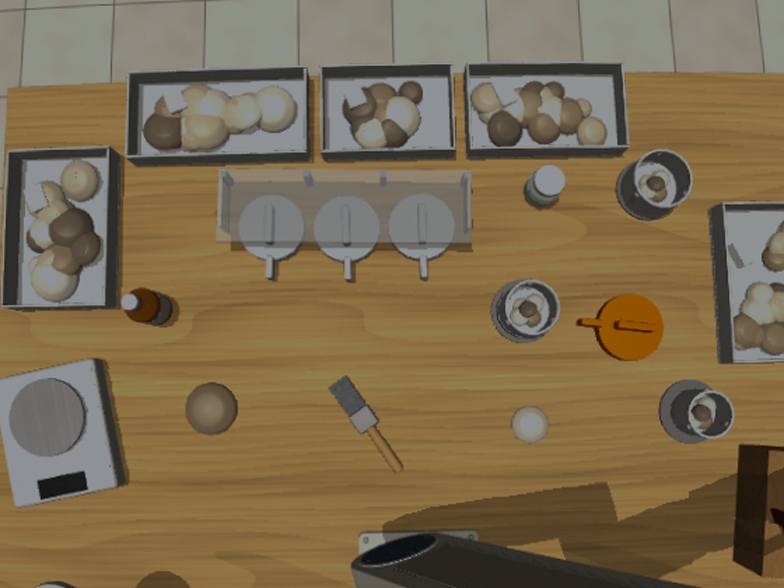

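View pics/s1.png

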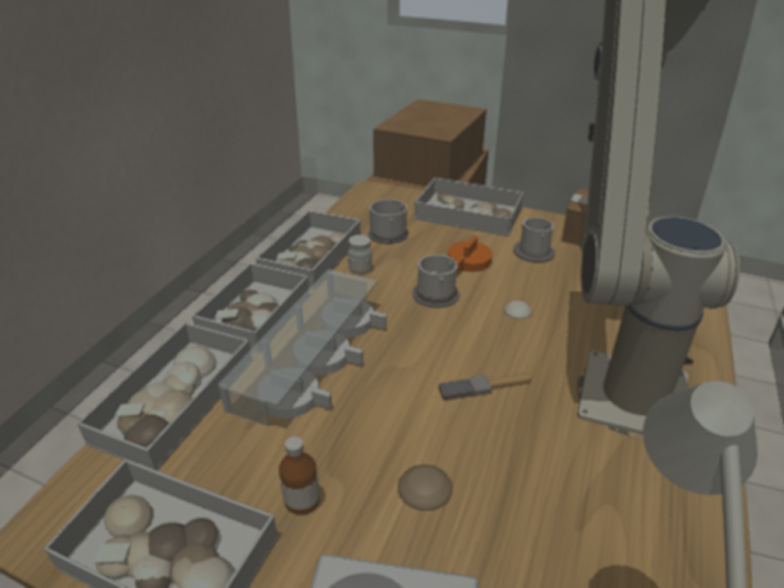

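The top view shows the lids under the shelf, with tabs near (269,268), (348,270) and (424,268). The holder tub is at (525,308), the jar at (545,187) and the bottle at (145,305), all in 1.4x pixels. I'll zoom in.

```bash
python3 -c "
from h import *
shot('top','t2.png',(145,110,415,260),2.96)"
```

```text
(no output)
```

View pics/t2.png

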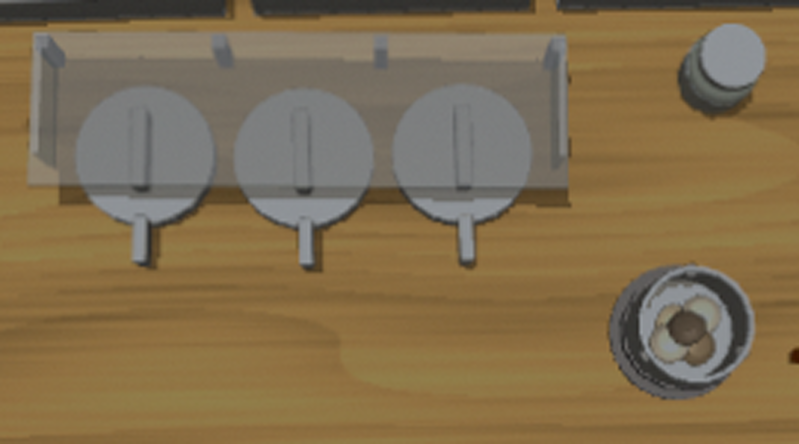

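```bash
python3 -c "
from h import *
f=lambda a,b,z:pt('top',145+a/2.96,110+b/2.96,z)
for n,c,t in(('L',(145,155),(141.5,264)),('M',(304,157.5),(307,266)),('R',(462,154),(467,262))):
  C=f(*c,27)
  T=f(*t,44); e=C-T;print(n,C.round(1),'tabend',T.round(1),'r',np.hypot(e[0],e[1]).round(1),'ang',np.degrees(np.arctan2(e[1],e[0])).round(1),'tab80',(C[:2]-80*e[:2]/np.hypot(*e[:2])).round(1))
  print(' disc r',(f(c[0]+69,c[1],27)-C).round(1))
for p in((696,323),(637,323),(755,323),(696,264),(696,383)): print('rim',f(*p,90).round(1))
for p in((611,331),(677,398)): print('disc',f(*p,6).round(1))
print('shelf front',f(300,188,76).round(1),f(28,185,76).round(1),f(568,190,76).round(1),'back',f(300,33,76).round(1))
print('jar top',f(733,55,90))
print('bottle top',pt('top',132/1.4,303/1.4,150))
"
```

```text
L [672.3 259.6  27. ] tabend [573.3 260.3  44. ] r 99.0 ang -0.4 tab80 [592.3 260.2]
 disc r [ -1.4 -60.9   0. ]
M [666.8 119.4  27. ] tabend [568.4 117.5  44. ] r 98.4 ang 1.1 tab80 [586.8 117.8]
 disc r [ -1.3 -60.7   0. ]
R [667.  -19.6  27. ] tabend [569.  -20.4  44. ] r 98.0 ang 0.5 tab80 [587.  -20.2]
 disc r [ -1.2 -60.8   0. ]
rim [ 508.2 -206.6   90. ]
rim [ 509.3 -157.4   90. ]
rim [ 507.2 -256.1   90. ]
rim [ 557.6 -208.7   90. ]
rim [ 458.5 -204.6   90. ]
disc [ 509.7 -148.5    6. ]
disc [ 449.1 -205.     6. ]
shelf front [630.9 120.8  76. ] [638.8 351.7  76. ] [ 624.5 -105.6   76. ] back [765.3 118.8  76. ]
jar top [ 735.4980525  -248.42588753   90.        ]
bottle top [523.89917481 476.98293815 150.        ]
```

```bash
python3 -c "
from h import *
go((584,-20,120),90.5)"
```

```text
t 0.15 p [ 173.7 -600.   241.1] F [ 0.1 -1.1 -0.4] w 87.7 g 0.0 
R [[0.961, 0.278, -0.0], [0.278, -0.961, 0.001], [0.0, -0.001, -1.0]]
shift [ 555.4 -442.9  121.6]
turn [-0.000e+00 -2.000e-03 -2.869e+00]
turn [-0.001  0.     0.273]
```

```bash
python3 -m inch '[[[555,-443,60,0,0,0.273,50],[555,-443,60,0,0,0.273,50],[555,-443,60,0,0,0.273,50],[555,-443,60,0,0,0.273,50],[555,-443,60,0,0,0.273,50],[555,-443,60,0,0,0.273,50],[555,-443,60,0,0,0.273,50],[555,-443,60,0,0,0.273,50],[555,-443,60,0,0,0.273,50],[555,-443,60,0,0,0.273,50],[555,-443,60,0,0,0.273,50],[555,-443,60,0,0,0.273,50],[555,-443,60,0,0,0.273,50],[555,-443,60,0,0,0.273,50],[555,-443,121,0,0,0.273,50],[555,-443,121,0,0,0.273,50],[555,-443,121,0,0,0.273,50],[555,-443,121,0,0,0.273,50]]]'; python3 -c "
from h import *
go((584,-20,30),90.5)"
```

```text
t: 1.95
ee_pos: [583.4, -21.3, 121.2]
orientation: [3.141, 0.012, -0.001]
ft_force: [-0.2, 1.0, -0.2]
width: 43.9
grasp_force: 0.0
t 1.95 p [583.4 -21.3 121.2] F [-0.2  1.  -0.2] w 43.9 g 0.0 
R [[1.0, 0.008, -0.001], [0.008, -1.0, -0.0], [-0.001, 0.0, -1.0]]
shift [ 0.7 -1.3 91.2]
turn [ 1.000e-03 -0.000e+00  3.141e+00]
turn [ 0.     0.001 -0.001]
```

```bash
python3 -m inch '[[[1,-1,48,0,0,0,50],[1,-1,91,0,0,0,50],[1,-1,91,0,0,0,50],[1,-1,91,0,0,0,0],[1,-1,91,0,0,0,0],[1,-1,91,0,0,0,0],[1,-1,91,0,0,0,0],[1,-1,91,0,0,0,0],[-14,-1,90,0,0,0,0],[-34,-1,90,0,0,0,0],[-54,-1,90,0,0,0,0],[-74,-1,90,0,0,0,0],[-94,-1,90,0,0,0,0],[-114,-1,90,0,0,0,0],[-124,-1,90,0,0,0,0],[-124,-1,90,0,0,0,0],[-124,-1,90,0,0,0,0]]]'; python3 -c "
from h import *
shot('top','t3.png',(225,110,415,270),4)
st()"
```

```text
t: 3.65
ee_pos: [458.2, -20.5, 31.3]
orientation: [-3.141, -0.014, 0.005]
ft_force: [-8.4, -0.9, 15.1]
width: 11.9
grasp_force: 30.0
t 3.7 p [458.2 -20.5  31.3] F [-8.1 -0.9 15.7] w 12.0 g 30.0 
R [[1.0, 0.009, -0.003], [0.009, -1.0, 0.0], [-0.003, -0.0, -1.0]]
```

View pics/t3.png

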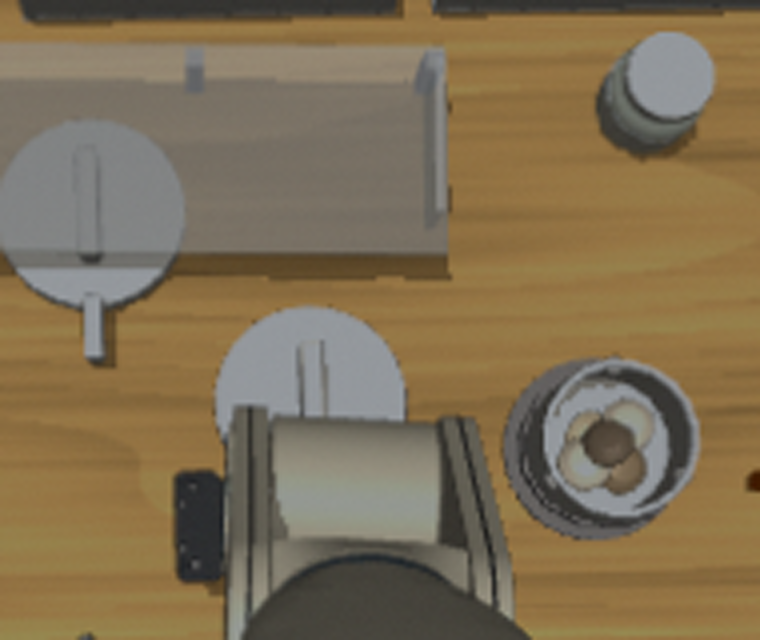

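The lid is pulled out. Its disc spans u 215–405, its far edge is at v≈307, and the bar is at about (313,375) in this 4x crop.

```bash
python3 -c "
from h import *
f=lambda a,b,z:pt('top',225+a/4,110+b/4,z)
e=f(310,307,27);print(e, e[0]-62)
print(f(215,400,27),f(405,400,27),'bar far end',f(312,341,61))
go((542,-20,70),90.5)"
```

```text
[601.86440606 -21.51098135  27.        ] 539.8644060550777
[542.62533821  41.34319596  27.        ] [540.02841024 -81.19712337  27.        ] bar far end [575.11039288 -20.16356697  61.        ]
t 3.7 p [458.2 -20.5  31.3] F [-8.1 -0.9 15.7] w 12.0 g 30.0 
R [[1.0, 0.009, -0.003], [0.009, -1.0, 0.0], [-0.003, -0.0, -1.0]]
shift [ 83.7   0.2 -39. ]
turn [-0.005 -0.    -3.141]
turn [-0.     0.003  0.   ]
```

```bash
python3 -m inch '[[[0,0,0,0,0,0,50],[0,0,0,0,0,0,50],[0,0,-40,0,0,0,50],[0,0,-65,0,0,0,50],[45,0,-65,0,0,0,50],[82,0,-65,0,0,0,50],[82,0,-62,0,0,0,50],[82,0,-16,0,0,0,50],[82,0,-16,0,0,0,50],[82,0,-16,0,0,0,0],[82,0,-16,0,0,0,0],[82,0,-16,0,0,0,0],[82,0,-16,0,0,0,0],[82,0,-16,0,0,0,0],[82,0,-16,0,0,0,0]]]'; python3 -c "
from h import *
go((508.5,-207,160),90.5)"
```

```text
t: 5.2
ee_pos: [541.3, -19.8, 46.5]
orientation: [-3.142, -0.014, 0.001]
ft_force: [-0.1, 0.4, -0.8]
width: 13.7
grasp_force: 30.0
t 5.2 p [541.3 -19.8  46.5] F [-0.1  0.4 -0.8] w 13.7 g 30.0 
R [[1.0, 0.009, -0.001], [0.009, -1.0, 0.0], [-0.001, -0.0, -1.0]]
shift [ -34.5  186.9 -113.5]
turn [-1.000e-03 -0.000e+00 -3.142e+00]
turn [-0.     0.001  0.   ]
```

```bash
python3 -m inch '[[[0,0,-50,0,0,0,0],[0,0,-100,0,0,0,0],[-6,35,-105,0,0,0,0],[-14,80,-105,0,0,0,0],[-22,125,-105,0,0,0,0],[-30,165,-105,0,0,0,0],[-33,187,-105,0,0,0,0],[-33,187,-105,0,0,0,0],[-33,187,-105,0,0,0,0],[-33,187,-95,0,0,0,0],[-33,187,-95,0,0,0,0]]]'; python3 -c "
from h import *
go((509.5,-207,140),90.5)
shot('side','s2.png',(250,150,390,255),5)"
```

```text
t: 6.3
ee_pos: [509.7, -205.6, 140.3]
orientation: [-3.14, -0.016, 0.004]
ft_force: [-0.5, -0.2, -1.5]
width: 14.0
grasp_force: 30.0
t 6.3 p [ 509.7 -205.6  140.3] F [-0.5 -0.2 -1.5] w 14.0 g 30.0 
R [[1.0, 0.01, -0.002], [0.01, -1.0, 0.001], [-0.002, -0.001, -1.0]]
shift [-0.2  1.4  0.3]
turn [-4.00e-03 -2.00e-03 -3.14e+00]
turn [-0.001  0.002  0.002]
```

View pics/s2.png

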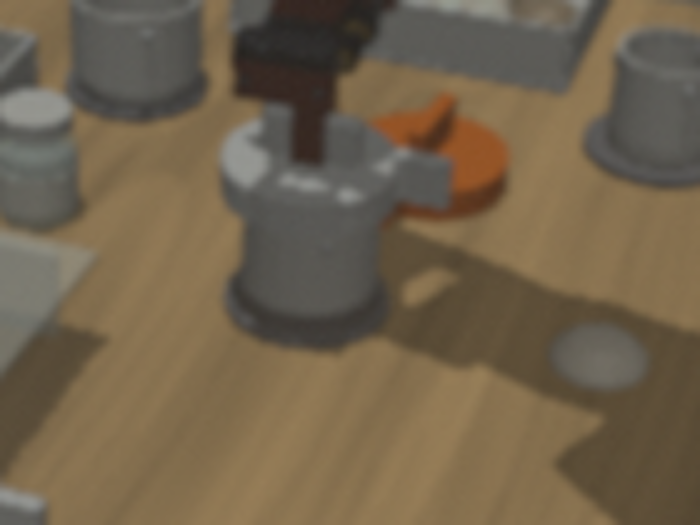

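The lid hangs level above the tub. I'll lower it and feel for contact.

```bash
python3 -m inch '[[[0,1,0,0,0,0,0],[0,1,2,0,0,0,0],[0,1,3,0,0,0,0],[0,1,4,0,0,0,0],[0,1,5,0,0,0,0],[0,1,6,0,0,0,0],[0,1,6,0,0,0,0]]]'
```

```text
t: 7.05
ee_pos: [510.7, -208.2, 136.3]
orientation: [3.142, 0.014, 0.001]
ft_force: [-0.8, 0.6, 4.4]
width: 14.0
grasp_force: 30.3
```

```bash
python3 -m inch '[[[-1,0,0,0,0,0,0],[-1,-1,1,0,0,0,0],[-1,-2,1,0,0,0,0],[-1,-3,1,0,0,0,0],[-2,-3,1,0,0,0,0],[-3,-2,1,0,0,0,0],[-3,-1,1,0,0,0,0],[-3,0,1,0,0,0,0],[-3,1,1,0,0,0,0],[-2,2,1,0,0,0,0],[-1,2,1,0,0,0,0],[0,2,1,0,0,0,0],[1,1,1,0,0,0,0],[2,0,1,0,0,0,0],[2,-1,1,0,0,0,0],[1,-2,1,0,0,0,0],[0,-2,1,0,0,0,0],[-1,-1,1,0,0,0,0]]]'; python3 -c "
from h import *
st()"
```

```text
t: 8.85
ee_pos: [509.9, -207.3, 134.9]
orientation: [3.141, 0.014, 0.002]
ft_force: [-1.4, -0.0, -1.4]
width: 13.9
grasp_force: 32.3
t 8.85 p [ 509.9 -207.3  134.9] F [-1.4 -0.  -1.4] w 13.9 g 32.3 
R [[1.0, 0.009, 0.001], [0.009, -1.0, -0.0], [0.001, 0.0, -1.0]]
```

```bash
python3 -m inch '[[[0,0,1,0,0,0,0],[0,0,2,0,0,0,0],[0,0,3,0,0,0,0],[0,0,4,0,0,0,0],[0,0,5,0,0,0,0],[0,0,5,0,0,0,0]]]'
```

```text
t: 9.45
ee_pos: [509.3, -207.1, 129.5]
orientation: [-3.141, -0.014, 0.0]
ft_force: [0.7, -0.4, -0.7]
width: 13.7
grasp_force: 32.3
```

The lid went over the rim, so it either fits or is too large. I'll keep lowering it.

```bash
python3 -m inch '[[[0,0,1,0,0,0,0],[0,0,2,0,0,0,0],[0,0,3,0,0,0,0],[0,0,4,0,0,0,0],[0,0,5,0,0,0,0],[0,0,5,0,0,0,0]]]'
```

```text
t: 10.05
ee_pos: [509.8, -207.0, 125.3]
orientation: [-3.141, -0.013, -0.001]
ft_force: [-1.1, 1.9, 5.6]
width: 13.9
grasp_force: 32.5
```

```bash
python3 -m inch '[[[0,0,1,0,0,0,0],[0,0,2,0,0,0,0],[0,0,3,0,0,0,0],[0,0,3,0,0,0,0]]]'; python3 -c "
from h import *
st()"
```

```text
t: 10.45
ee_pos: [509.9, -207.2, 122.0]
orientation: [3.141, 0.014, 0.002]
ft_force: [0.6, 1.0, 0.3]
width: 14.0
grasp_force: 32.4
t 10.45 p [ 509.9 -207.2  122. ] F [0.6 1.  0.3] w 14.0 g 32.4 
R [[1.0, 0.009, 0.001], [0.009, -1.0, -0.0], [0.001, 0.0, -1.0]]
```

```bash
python3 -m inch '[[[0,0,1,0,0,0,0],[0,0,2,0,0,0,0],[0,0,3,0,0,0,0],[0,0,4,0,0,0,0],[0,0,4,0,0,0,0]]]'; python3 -c "
from h import *
st()"
```

```text
t: 10.95
ee_pos: [508.7, -206.9, 116.8]
orientation: [-3.141, -0.014, 0.002]
ft_force: [0.5, 0.4, -4.0]
width: 13.6
grasp_force: 32.2
t 10.95 p [ 508.7 -206.9  116.8] F [ 0.5  0.4 -4. ] w 13.6 g 32.2 
R [[1.0, 0.009, -0.002], [0.009, -1.0, 0.0], [-0.002, -0.0, -1.0]]
```

It is now below the "too large" stop and being pulled down, so this is the right lid. I'll press it home.

```bash
python3 -m inch '[[[0,0,2,0,0,0,0],[0,0,4,0,0,0,0],[0,0,6,0,0,0,0],[0,0,8,0,0,0,0],[0,0,9,0,0,0,0],[0,0,9,0,0,0,0]]]'
```

```text
t: 11.55
ee_pos: [509.3, -207.1, 114.2]
orientation: [3.142, 0.014, 0.0]
ft_force: [-19.4, 8.6, 61.0]
width: 13.9
grasp_force: 44.4
```

Seated: TCP 114 puts the underside at about 68. I'll release the pressure and lift slowly.

```bash
python3 -m inch '[[[0,0,-4,0,0,0,0],[0,0,-9,0,0,0,0],[0,0,-9,0,0,0,0],[0,0,-12,0,0,0,0],[0,0,-15,0,0,0,0],[0,0,-18,0,0,0,0],[0,0,-22,0,0,0,0],[0,0,-27,0,0,0,0],[0,0,-32,0,0,0,0],[0,0,-37,0,0,0,0],[0,0,-42,0,0,0,0],[0,0,-47,0,0,0,0],[0,0,-50,0,0,0,0],[0,0,-50,0,0,0,0],[0,0,-50,0,0,0,0],[0,0,-50,0,0,0,0],[0,0,-50,0,0,0,0]]]'; python3 -c "
from h import *
st()
shot('side','s3.png',(250,150,390,255),5)"
```

```text
t: 13.25
ee_pos: [509.2, -207.1, 158.4]
orientation: [-3.141, -0.014, 0.001]
ft_force: [-0.2, -0.6, -5.0]
width: 13.9
grasp_force: 41.2
t 13.25 p [ 509.2 -207.1  158.4] F [-0.2 -0.6 -5. ] w 13.9 g 41.2 
R [[1.0, 0.009, -0.001], [0.009, -1.0, 0.0], [-0.001, -0.0, -1.0]]
```

View pics/s3.png

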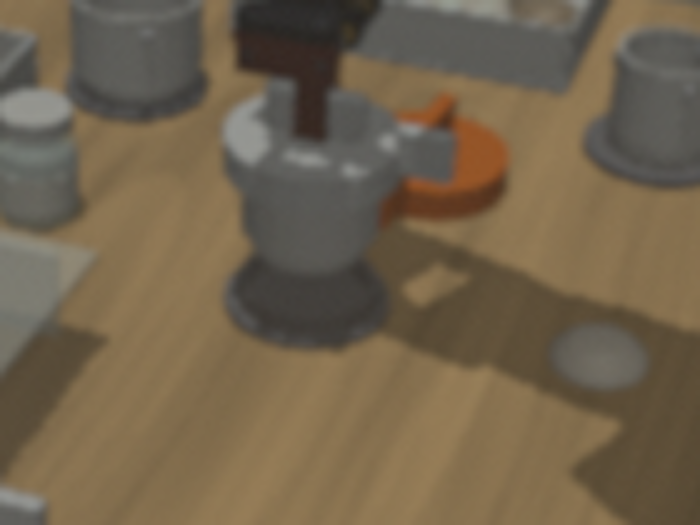

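The tub hangs from the lid 44 mm up, clear of the holder, with the wrist reading 5 N. Setting it down.

```bash
python3 -m inch '[[[0,0,8,0,0,0,0],[0,0,16,0,0,0,0],[0,0,22,0,0,0,0],[0,0,26,0,0,0,0],[0,0,30,0,0,0,0],[0,0,34,0,0,0,0],[0,0,38,0,0,0,0],[0,0,41,0,0,0,0],[0,0,43,0,0,0,0],[0,0,44,0,0,0,0],[0,0,45,0,0,0,0],[0,0,45,0,0,0,0]]]'
```

```text
t: 14.5
ee_pos: [509.5, -206.9, 114.4]
orientation: [-3.141, -0.014, -0.001]
ft_force: [-2.2, 1.8, 3.0]
width: 13.7
grasp_force: 41.6
```

Back down at TCP 114.4, with the holder carrying the load. Now release and retreat.

```bash
python3 -m inch '[[[0,0,0,0,0,0,40],[0,0,0,0,0,0,40],[0,0,0,0,0,0,40],[0,0,-20,0,0,0,40],[0,0,-60,0,0,0,40],[0,0,-110,0,0,0,40],[-50,0,-150,0,0,0,40],[-90,0,-150,0,0,0,40],[-130,0,-150,0,0,0,40],[-130,0,-150,0,0,0,40],[-130,0,-150,0,0,0,40]]]'; python3 -c "
from h import *
st()
shot('side','s4.png',(250,150,390,255),5)"
```

```text
t: 15.6
ee_pos: [379.3, -208.5, 264.2]
orientation: [3.141, 0.012, 0.002]
ft_force: [0.6, -0.9, -0.4]
width: 35.4
grasp_force: 0.0
t 15.6 p [ 379.3 -208.5  264.2] F [ 0.6 -0.9 -0.4] w 35.4 g 0.0 
R [[1.0, 0.008, 0.002], [0.008, -1.0, -0.001], [0.002, 0.001, -1.0]]
```

View pics/s4.png

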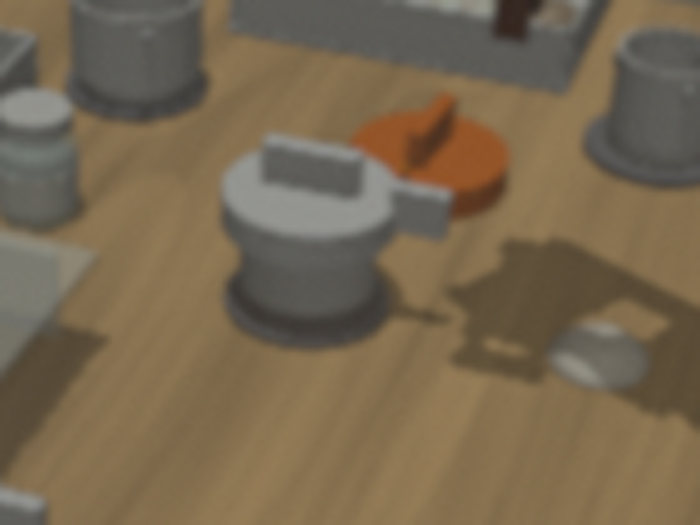

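The closed tub stands level in the holder, with the bar's top edge running from about (265,135) to (362,158). A quick check of its height against home:

```bash
python3 -c "
from h import *
for z in(129,141):
  for x in(473,543):
    q=px('side',(x,-207,z));print(z,x,((q-[250,150])*5).round())
ctrl.close_job()"
```

```text
129 473 [361. 153.]
129 543 [263. 133.]
141 473 [362. 137.]
141 543 [264. 118.]
the job is handed in; nothing more can be done
```

The first lid I tried (the right-hand one) fitted: I snapped it fully home, lifted the closed tub about 44 mm by the bar, and set it back upright in the holder; handed in at 15.6 s, with the verdict not shown to me.

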